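# Feed one specimen and slide it to the test stop

### The arm

A 7-joint arm with a two-finger parallel gripper is mounted at the origin on a cart in front of the work surface, level with it; the furniture and walls round the work are solid. World frame = base frame: x ahead of the robot, y to its left, z up, the work surface at z = 0. Lengths are in m, angles in rad, forces in N, time in s.
With the tool pointing down it reaches from about 0.425 to 1.025 m from the base axis. Payload 3.6 kg.
Tool frame: the origin (TCP) lies midway between the tips of the shut fingers; the grasp point (between the pads) lies 19 mm behind it (r.grip_point_offset is the distance from the TCP to the grasp point, in m); z points along the fingers, y is the direction in which the jaws open and shut (so a half turn about z gives the same grasp; the last joint's range is limited). The gripper opens to 85 mm and grips with 20 to 120 N. Pads are 22 mm wide; open, the fingers measure 114 mm over their backs; the gripper's body (76 mm by 85 mm) begins 54 mm behind the grasp point. The pads swing forward as they close: fully open they stand 13 mm farther back than shut.
Start: joints at [-1.298, 0.591, 0.048, 1.609, -0.033, 0.943, -0.034], TCP at [0.26, 0.677, 0.231] pointing down, gripper open.
Joint ranges: [-2.69, 2.69], [-0.47, 2.24], [-1.27, 1.36], [0.19, 2.51], [-1.53, 4.68], [0.08, 2.07], [-3.09, 3.09]. Speed limits (rad/s): [2.57, 2.57, 3.14, 3.14, 3.14, 3.14, 3.14].

### API

Orientations are given as a unit quaternion [w, x, y, z].
In Python, from station import r, state, vision gives the robot as it stands. Calls block until the motion is done:
- r.goto(position, orientation): joint-space move of the TCP to a pose.
- r.servo_line(position, orientation=None, vel=0.15, until_force=None): straight line of the TCP; orientation=None keeps the orientation; vel is the mean speed in m/s. With until_force (N) it stops when the force on the tool has changed by that much, and returns True; else False.
- r.move_j(angles): joint-space move.
- r.grip(opening, grip_force=None): opening from 0.0 (shut) to 1.0 (fully open); grip_force is the grip in N (None keeps the last); returns when the fingers have stopped.
- r.wait(seconds).
- r.solve_ik(position, orientation): joint angles nearest the present ones, or None.
- state(): the state.
- vision.camera(name): name is "scene" or "top"; returns a dict with "pixels" (400x640x3 uint8, blue, green, red), "depth" (400x640 float32, m along the optical axis (not along the pixel's ray), 0 where there is no reading), "camera_matrix" (3x3 intrinsics, pixels), "k1" (the pictures are not rectified: a ray, as slopes to the right and down, at radius r is drawn at 1 + k1 r^2 times it, then the intrinsics apply), "xyz" and "rotation" of the camera in the world. Camera axes: x right, y down, z forward; pixel columns grow to the right and rows downward; lengths in m; the calibration is good to about 2 mm. A picture is of the moment at which its call begins.
A pose or a line that the arm cannot do raises r.MotionError and nothing moves.
- r.hand_in(): hands the job in, once; it reports no verdict.
The state is a dict: "clock": time; "joint_pos": joint angles; "joint_vel": joint speeds; "tau": joint torques, N m; "tcp_pos": TCP position; "orientation": TCP orientation; "force": force on the tool from outside, world axes, zero at the start; "ft_torque": the same for the moment, N m; "finger_gap": opening from 0.0 (shut) to 1.0 (fully open).
Only numpy, scipy, OpenCV 4.12 (cv2) and the standard library are available. Lean on these libraries where they do the work, as an engineer would, in place of code of your own. Each camera call takes 0.05 s, during which the arm holds its last target. There are 200 camera calls.

### The job

Press the red plunger of the specimen feeder once, all the way home, so that a single mounted specimen comes out of the magazine, and let the plunger come fully back out. Then nudge that specimen gently sideways along the lane with the fingertips until it lies flat against both pins of the green stop, ready for the hardness test. Do not squeeze or lift it, keep the other specimens in the magazine, and leave the things lying round the feeder alone.

Things in the scene. Friction and masses are not known exactly. Their poses are not given: they have to be found in the camera images.
- feeder: Specimen feeder, fixed to the bench. Origin: on the bench top (z = 0) under the middle of the magazine. x axis: feed direction, the way the plunger is pressed; y axis: along the delivery lane; z up. Behind the magazine is the grey pusher housing, x -64 to -22, y -22 to 22 mm, 37 mm high.
- magazine (a point): Top middle of the open aluminium magazine, 54 mm above the bench; its walls span feeder x -20 to 20, y -24 to 24 mm. Three round specimens stand in it, one on another (the upper one sticks out to 57 mm); the gate low in its +x face lets out only the lowest. After the plunger has sprung back the others drop down by themselves.
- plunger (a joint): Travel of the plunger in m: 0 = out (rest), 0.040 = pressed home against its stop. It slides along the feeder's +x. A spring pushes it back out when let go: about 4 N at rest, 8 N when home. Pressed home, it has pushed the lowest specimen through the gate on to the lane, about at point landing, where it stays.
- plunger_face (a point): Middle of the flat outer face of the plunger's red mushroom knob, 32 mm across; the face looks along the feeder's -x and stands 26 mm above the bench, at feeder x = -120 mm when out. Bare bench lies below and behind the knob.
- landing (a point): Point on the lane's deck in front of the gate: feeder x = 37 mm, y = 0, on the lane's middle line. The deck is flat, 10 mm above the bench, from y -122 to 122 mm. Rails 6 mm high above the deck bound it: outer rail x 54 to 60, inner rail x 14 to 20 mm (none before the gate); 34 mm free between them.
- green_stop: Stop with a green saddle across the lane, on either side of the gate. Origin: on the deck, on the lane's middle line, 85 to 102 mm from point landing. Saddle 48 mm across the lane, 21 along it, 18 mm high, clamp knob to 26 mm. Each side has two upright 6 mm pins, 12 mm out from the middle; a specimen against both has its centre 28 mm from the origin, toward the gate.
- red_stop: The same stop with a red saddle (for specimens to be reground), clamped on the other side of the gate.
- specimen_low: The lowest specimen in the magazine at the start: dark red round disc 30 mm across, 15.5 mm tall, 28 g, polished face up. Origin: centre of its underside.
- specimen_mid: The second specimen: black disc, 30 mm across, 15.5 mm tall. Origin: centre of its underside.
- specimen_top: The third specimen: olive brown disc, 30 mm across, 16 mm tall. Origin: centre of its underside.
- tweezers: Bystander, to be left alone: steel tweezers lying flat, 15 x 128 x 8 mm. Origin: under its middle.
- loupe: Bystander, to be left alone: black waisted loupe standing upright, 33 mm across, 35 mm tall. Origin: under its middle.
- eyepiece: Bystander, to be left alone: black and silver eyepiece standing upright, 32 mm across, 46 mm tall. Origin: under its middle.
- notched_bar_0: Bystander, to be left alone: notched steel bar lying flat, 10 x 55 x 10 mm. Origin: under its middle.
- tape_1: Bystander, to be left alone: black roll of tape lying flat, 62 mm across, 19 mm tall. Origin: under its middle.
- specimen_3: Bystander, to be left alone: black mounted specimen lying apart on the bench, 30 mm across, 19 mm tall. Origin: under its middle.

How it is judged:
By the outcome, as a careful person would: the job done as asked, in the order asked, and still so for the second after the job is handed in, with the robot touching nothing.
It also fails if it takes over 48 s, if anything falls off the work surface, if the arm or the gripper's body presses on something with over 40 N, if the wrist force passes 120 N, or if a joint passes its speed limit or range.

## Working session

There is one attempt and no reset: what is moved stays moved. The work goes in short steps, each a Python script; the robot and the scene stay as the last script left them, time stands still between calls to the robot, and variables do not carry over. Pictures are saved under pics/ and viewed, about 8 in all and at most 12, crops included, and the job is handed in when it is done.

```bash
ls; mkdir -p pics
python3 - <<'E'
from station import r,state,vision
import cv2
for n in ("scene","top"):
    c=vision.camera(n); cv2.imwrite(f"pics/{n}0.png",c["pixels"]); print(n,c["camera_matrix"],c["k1"],c["xyz"],c["rotation"])
print(state())
E
```

```text
pics
scene [[520.50431086   0.         317.79098508]
 [  0.         520.50431086 207.16231921]
 [  0.           0.           1.        ]] -0.012069631048999573 [-0.26192731  0.76974068  0.91828374] [ 0.17362117 -0.38581828  0.81759641 -0.39055864]
top [[463.11290642   0.         321.75937486]
 [  0.         463.11290642 194.85824353]
 [  0.           0.           1.        ]] -0.051757060596937535 [0.31276254 0.0776775  1.27539247] [ 0.06933112 -0.70040673  0.70712424 -0.0678153 ]
{'clock': 0.1, 'joint_pos': array([-1.29753242,  0.59203922,  0.04829843,  1.60971695, -0.03332984,
        0.94269273, -0.03371944]), 'joint_vel': array([-0.00021861, -0.00300717,  0.00077479, -0.00327057,  0.00161453,
       -0.00121187, -0.00016396]), 'tau': array([ 4.33851324e-03, -5.50002050e+01,  1.55281808e+00, -1.98824447e+01,
        9.62435966e-03,  3.83179402e-03,  6.24554232e-06]), 'tcp_pos': array([0.25969207, 0.67608268, 0.23023795]), 'orientation': array([-1.43361087e-04,  1.82332380e-01,  9.83236417e-01, -1.01555368e-03]), 'force': array([ 0.41428445,  0.70327553, -0.39211018]), 'ft_torque': array([-0.03528465, -0.01019633, -0.00531005]), 'finger_gap': 1.001746609546264}
```

View pics/scene0.png

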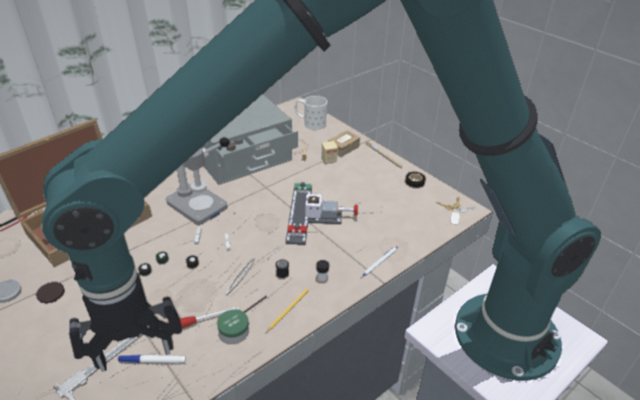

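View pics/top0.png

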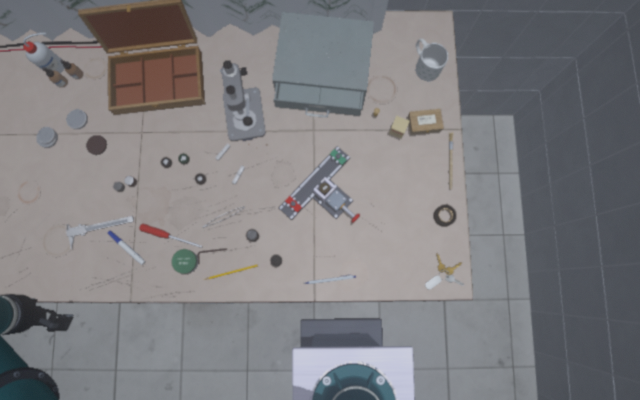

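The scene view shows the feeder at about (305,208), with the red knob at its right (355,211). The top view shows the magazine at about (325,188), the red knob (355,218), the green stop (340,157) and the red stop (292,204). Next I'll take an enlarged crop and colour-mask measurements.

```bash
cat > h.py <<'E'
from station import r,state,vision
import cv2, numpy as np
from scipy.spatial.transform import Rotation as R
def cam(n):
    c=vision.camera(n); q=c["rotation"]; c["R"]=R.from_quat([q[1],q[2],q[3],q[0]]).as_matrix(); return c
def ray(c,uv):
    p=cv2.undistortPoints(np.float64(uv).reshape(-1,1,2),c["camera_matrix"],np.array([c["k1"],0,0,0.])).reshape(-1,2)
    return np.c_[p,np.ones(len(p))]@c["R"].T
def onplane(c,uv,z):
    d=ray(c,uv); o=np.array(c["xyz"]); return o+d*((z-o[2])/d[:,2])[:,None]
def proj(c,P):
    q=(np.atleast_2d(P)-c["xyz"])@c["R"]; s=q[:,:2]/q[:,2:]; s=s*(1+c["k1"]*(s**2).sum(1,keepdims=True))
    return s@c["camera_matrix"][:2,:2].T+c["camera_matrix"][:2,2]
def blobs(c,col,roi,amin=6):
    x0,y0,x1,y1=roi; im=c["pixels"][y0:y1,x0:x1]; hsv=cv2.cvtColor(im,cv2.COLOR_BGR2HSV)
    H,S,V=cv2.split(hsv)
    m={"red":((H<8)|(H>172))&(S>130)&(V>70),"green":(H>60)&(H<95)&(S>90)&(V>30)}[col].astype(np.uint8)
    n,l,st,ce=cv2.connectedComponentsWithStats(m)
    return [(ce[i]+[x0,y0],st[i]+[x0,y0,0,0,0]) for i in range(1,n) if st[i,4]>=amin]
E
python3 - <<'E'
from h import *
for n,roi in (("top",(265,135,375,235)),("scene",(275,170,370,255))):
    c=cam(n)
    for col in("red","green"):
        for ce,st in blobs(c,col,roi): print(n,col,ce.round(1),st,onplane(c,[ce],.026).round(4))
    x0,y0,x1,y1=roi
    cv2.imwrite(f"pics/{n}1.png",cv2.resize(c["pixels"][y0:y1,x0:x1],None,fx=6,fy=6,interpolation=cv2.INTER_CUBIC))
E
```

```text
top red [288.6 199.8] [286 197   6   6  24] [[0.5457 0.1703 0.026 ]]
top red [296.8 207.2] [294 204   6   7  30] [[0.5247 0.1477 0.026 ]]
top red [355.3 217.5] [353 215   6   6  13] [[ 0.4949 -0.0116  0.026 ]]
top green [333.6 152.9] [332 151   5   5  18] [[0.678  0.0451 0.026 ]]
top green [341.6 160.1] [339 158   6   6  24] [[0.657 0.023 0.026]]
scene red [355.5 209.3] [355 205   2  10  19] [[ 0.4906 -0.0133  0.026 ]]
scene red [297.2 228.4] [288 226  18   7  67] [[0.5281 0.1569 0.026 ]]
scene green [296.7 185.7] [296 185   3   3   6] [[0.6723 0.0453 0.026 ]]
scene green [307.8 186.1] [305 185   5   4  12] [[0.6511 0.0219 0.026 ]]
```

View pics/top1.png

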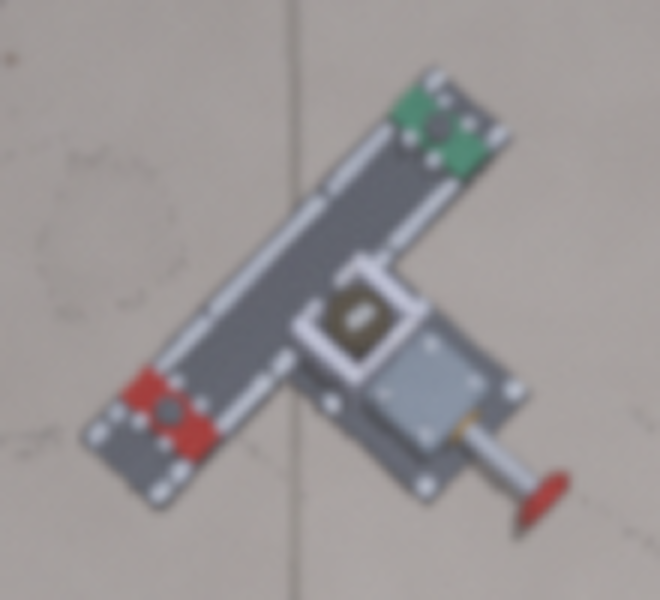

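View pics/scene1.png

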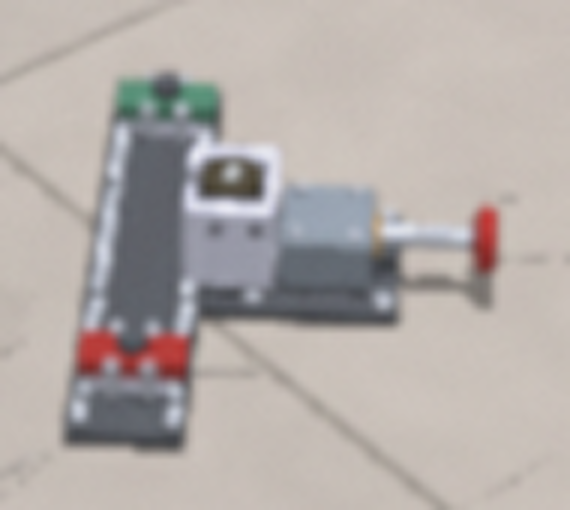

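Run:
```python
from h import *
c=cam("top"); s=cam("scene")
px=lambda X,Y,x0,y0:[(X+.5)/6-.5+x0,(Y+.5)/6-.5+y0]
T=lambda z,*p:onplane(c,[px(a,b,265,135) for a,b in p],z)
S=lambda z,*p:onplane(s,[px(a,b,275,170) for a,b in p],z)
g=onplane(c,[[333.6,152.9],[341.6,160.1]],.028); d=onplane(c,[[288.6,199.8],[296.8,207.2]],.028)
G,D=g.mean(0)[:2],d.mean(0)[:2]; v=D-G
print("stops",G,D,np.linalg.norm(v),"yaw",np.degrees(np.arctan2(-v[0],v[1])),[np.degrees(np.arctan2(*(q[0]-q[1])[[1,0]])) for q in(g,d)])
mag=T(.054,(295,325),(355,385),(430,305),(365,252)).mean(0)[:2]
magS=S(.054,(188,148),(282,148),(280,212),(185,210)).mean(0)[:2]
kn=onplane(c,[[355.3,217.5]],.034)[0,:2]; knS=onplane(s,[[355.5,209.3]],.026)[0,:2]
print("mag",mag,magS,"knob",kn,knS)
yaw=np.arctan2(-v[0],v[1]); ex=np.array([np.cos(yaw),np.sin(yaw)]); ey=np.array([-ex[1],ex[0]])
for n,p in dict(G=G,D=D,mag=mag,magS=magS,kn=kn,knS=knS).items(): print(n,(p@ex).round(4),(p@ey).round(4))
```

```text
stops [0.66689245 0.0340101 ] [0.53488779 0.15897027] 0.1817698387808595 yaw 46.57032498100533 [np.float64(46.250951403553515), np.float64(47.28365430245405)]
mag [0.57362897 0.07080382] [0.56707034 0.07045971] knob [ 0.49366289 -0.0109803 ] [ 0.49043053 -0.01323731]
G 0.4832 -0.4609
D 0.4832 -0.2792
mag 0.4458 -0.3679
magS 0.441 -0.3634
kn 0.3314 -0.3661
knS 0.3275 -0.3653
```

```bash
cat >> h.py <<'E'
yaw=np.radians(46.6); ex=np.array([np.cos(yaw),np.sin(yaw)]); ey=np.array([-ex[1],ex[0]])
O=ex*.445+ey*-.366
def W(x,y,z): return np.r_[O+ex*x/1e3+ey*y/1e3,z/1e3]
def F(p): d=np.array(p[:2])-O; return np.round([d@ex*1e3,d@ey*1e3,p[2]*1e3],1)
def down(sgn):
    z=np.array([0,0,-1.]); y=sgn*np.r_[ey,0]; q=R.from_matrix(np.c_[np.cross(y,z),y,z]).as_quat(); return q[[3,0,1,2]]
E
python3 - <<'E'
from h import *
print(O)
for s in(1,-1):
    for p in (W(-155,0,120),W(-155,0,13),W(-85,0,13),W(37,50,120),W(37,50,20),W(37,-40,20)):
        q=r.solve_ik(p,down(s)); print(s,None if q is None else np.round(q,2))
E
```

```text
[0.57168027 0.0718517 ]
1 [ 0.1   0.46 -0.15  2.26  0.16  0.43  2.21]
1 [ 0.1   0.68 -0.15  2.3   0.51  0.19  1.87]
1 [ 0.02  0.7  -0.18  2.2   0.43  0.28  1.85]
1 [-0.15  0.57 -0.22  2.02  0.22  0.58  1.86]
1 [-0.17  0.73 -0.2   2.06  0.35  0.39  1.74]
1 [-0.03  0.77 -0.23  1.93  0.35  0.48  1.88]
-1 [-0.34  0.5   0.44  2.28 -0.49  0.45 -0.25]
-1 [-0.11  0.69  0.14  2.31 -0.53  0.17 -0.24]
-1 [-0.28  0.72  0.24  2.21 -0.61  0.28 -0.27]
-1 [-0.66  0.61  0.5   2.05 -0.5   0.6  -0.57]
-1 [-0.55  0.75  0.34  2.07 -0.6   0.41 -0.49]
-1 [-0.44  0.8   0.38  1.95 -0.59  0.5  -0.4 ]
```

Run:
```python
from h import *
q=down(-1)
r.grip(0.0)
r.goto(W(-158,0,200),q); r.servo_line(W(-158,0,14),q,vel=.12)
s=state(); print(s["clock"],F(s["tcp_pos"]),s["force"].round(1))
hit=r.servo_line(W(-110,0,14),q,vel=.03,until_force=2.5)
s=state(); print(hit,s["clock"],F(s["tcp_pos"]),s["force"].round(1))
for n,roi in (("top",(300,150,375,235)),("scene",(280,150,400,240))):
    c=cam(n); x0,y0,x1,y1=roi
    cv2.imwrite(f"pics/{n}2.png",cv2.resize(c["pixels"][y0:y1,x0:x1],None,fx=6,fy=6,interpolation=cv2.INTER_CUBIC))
```

```text
5.4083 [-157.8   -0.2   14.4] [-0.7 -0.2  0.2]
True 6.3667 [-131.     0.2   13.7] [-1.  -3.3  2.2]
```

View pics/scene2.png

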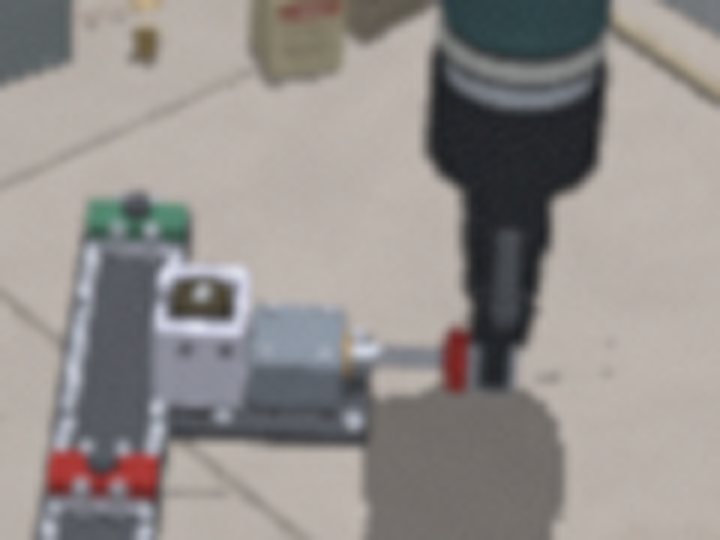

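The finger is against the knob face (contact at crop pixel (470,360)), at the expected TCP x of -131. Pressing now.

Run:
```python
from h import *
q=down(-1)
hit=r.servo_line(W(-84,0,14),q,vel=.04,until_force=18)
s=state(); print(hit,s["clock"],F(s["tcp_pos"]),s["force"].round(1))
r.wait(.3); s=state(); print(F(s["tcp_pos"]),s["force"].round(1))
r.servo_line(W(-160,0,14),q,vel=.06)
r.servo_line(W(-160,0,110),q,vel=.15)
s=state(); print(s["clock"],F(s["tcp_pos"]),s["force"].round(1))
r.goto(W(37,55,130),q); 
s=state(); print(s["clock"],F(s["tcp_pos"]))
r.servo_line(W(37,140,130),q,vel=.2)
c=cam("top"); cv2.imwrite("pics/top3.png",cv2.resize(c["pixels"][135:235,265:375],None,fx=6,fy=6,interpolation=cv2.INTER_CUBIC))
c=cam("scene"); cv2.imwrite("pics/scene3.png",cv2.resize(c["pixels"][150:255,270:370],None,fx=5.5,fy=5.5,interpolation=cv2.INTER_CUBIC))
```

```text
False 7.7917 [-91.6   0.6  13.6] [ -9.6 -11.2   5.3]
[-91.6   0.6  13.6] [ -8.5 -11.4   5.4]
10.3 [-159.9    0.5  109.6] [-0.4 -0.3 -0.1]
11.1333 [ 34.5  54.4 129.2]
```

View pics/top3.png

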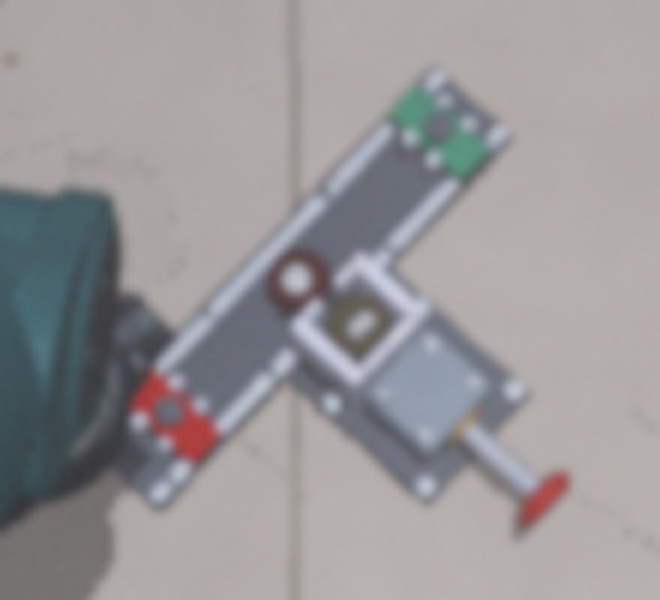

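View pics/scene3.png

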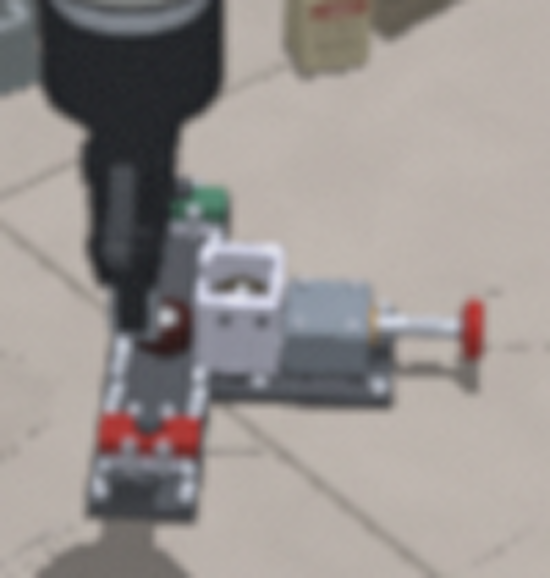

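Pressed 39.4 mm, with 15 N against about 8 N of spring, so it was on its stop. The plunger is back out, the dark red disc is on the lane (crop (297,278)) and the olive one is still in the magazine, lower than before. Now the nudge.

Run:
```python
from h import *
q=down(-1)
c=cam("top"); print("spec",F(onplane(c,[[297.5/6-.5+265,278.5/6-.5+135]],.0255)[0]))
r.servo_line(W(37,45,120),q,vel=.2)
r.servo_line(W(37,45,20),q,vel=.12)
s=state(); print(s["clock"],F(s["tcp_pos"]),s["force"].round(1))
print(r.servo_line(W(37,-25,20),q,vel=.035,until_force=3))
s=state(); print(s["clock"],F(s["tcp_pos"]),s["force"].round(1))
```

```text
spec [38.7  0.1 25.5]
13.4667 [37.4 44.7 20.5] [ 0.  -0.5  0.2]
False
15.6167 [ 37.1 -24.9  20. ] [1.2 0.2 0.5]
```

Run:
```python
from h import *
q=down(-1)
for i in range(3):
    hit=r.servo_line(W(37,-52,20),q,vel=.015,until_force=2)
    s=state(); print(hit,s["clock"],F(s["tcp_pos"]),s["force"].round(1))
    if hit: break
r.wait(.3); s=state(); print(F(s["tcp_pos"]),s["force"].round(1))
c=cam("top"); cv2.imwrite("pics/top4.png",cv2.resize(c["pixels"][135:235,265:375],None,fx=6,fy=6,interpolation=cv2.INTER_CUBIC))
c=cam("scene"); cv2.imwrite("pics/scene4.png",cv2.resize(c["pixels"][150:255,270:370],None,fx=5.5,fy=5.5,interpolation=cv2.INTER_CUBIC))
```

```text
True 16.9583 [ 36.8 -46.4  19.4] [ 0.4 -0.6 -0.1]
[ 36.6 -46.1  19.2] [-0.4  0.   0.8]
```

View pics/scene4.png

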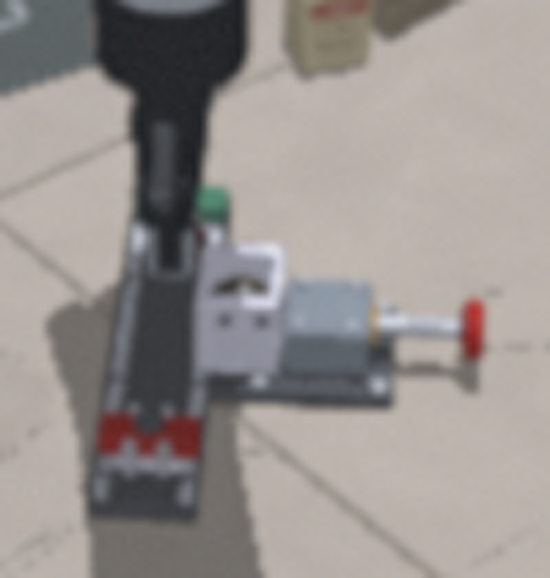

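The finger is near the green stop (crop (165,245)) with the disc hidden behind it. The residual force is about 0, so that stop may have been noise. I'll go on in small steps with averaged force.

Run:
```python
from h import *
q=down(-1); e=np.r_[ey,0]
def f():
    a=[]
    for _ in range(12): r.wait(.015); a.append(state()["force"]@e)
    return np.mean(a)
b=f(); print("base",b)
for y in np.arange(-47,-56,-1.0):
    r.servo_line(W(37,y,20),q,vel=.015); v=f(); s=state(); print(y,s["clock"],F(s["tcp_pos"]),round(v,2))
    if v>1.5: break
```

```text
base -0.2825440067450312
-47.0 18.0083 [ 37.  -46.7  19.9] 0.48
-48.0 18.4583 [ 37.1 -47.   19.9] 3.25
```

The TCP stalled at y about -47 and the force rose to 3.2 N, so the disc is against the pins. Backing off to look.

Run:
```python
from h import *
q=down(-1)
r.servo_line(W(37,-20,20),q,vel=.04)
r.servo_line(W(37,-20,120),q,vel=.12)
r.servo_line(W(37,150,150),q,vel=.25)
s=state(); print(s["clock"],F(s["tcp_pos"]),s["force"].round(1))
c=cam("top"); cv2.imwrite("pics/top5.png",cv2.resize(c["pixels"][135:235,265:375],None,fx=6,fy=6,interpolation=cv2.INTER_CUBIC))
g=np.mean([b[0] for b in blobs(c,"green",(310,140,365,175))],0); print("green",F(onplane(c,[g],.028)[0]))
im=c["pixels"][140:200,305:360].astype(int); m=((im[...,2]>im[...,1]+18)&(im[...,2]<140)).astype(np.uint8)
n,l,st,ce=cv2.connectedComponentsWithStats(m)
for i in range(1,n):
    if st[i,4]>8:
        (x,y),rad=cv2.minEnclosingCircle(np.argwhere(l==i)[:,::-1].astype(np.float32)); print(st[i],F(onplane(c,[[x+305,y+140]],.0255)[0]),rad)
```

```text
21.1333 [ 37.  148.9 150. ] [-0.2 -0.5  0.2]
green [ 37.9 -95.3  28. ]
[26 20  5  9 14] [ 36.2 -68.2  25.5] 4.031229019165039
```

View pics/top5.png

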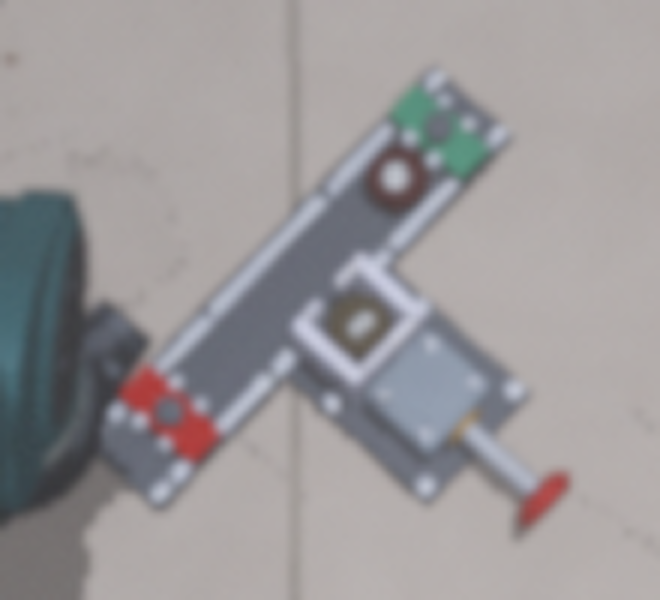

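The disc sits at the green stop (crop (396,179)), with the pins at (410,135) and (433,158). I'll get a finer centre by differencing against the earlier picture.

Run:
```python
from h import *
c=cam("top"); a=cv2.imread("pics/top3.png").astype(int)
ims=np.mean([cv2.resize(cam("top")["pixels"][135:235,265:375],None,fx=6,fy=6,interpolation=cv2.INTER_CUBIC).astype(float) for _ in range(4)],0)
d=np.abs(ims-a).max(2)
m=(d>18).astype(np.uint8); n,l,st,ce=cv2.connectedComponentsWithStats(m)
for i in range(1,n):
    if st[i,4]>300 and st[i,0]>200:
        cn=cv2.findContours((l==i).astype(np.uint8),cv2.RETR_EXTERNAL,cv2.CHAIN_APPROX_NONE)[0][0]
        (x,y),(w,h),an=cv2.fitEllipse(cn); P=lambda x,y:[[(x+.5)/6-.5+265,(y+.5)/6-.5+135]]
        print(st[i],"ell",round(x),round(y),round(w),round(h),F(onplane(c,P(x,y),.0215)[0]),"centroid",F(onplane(c,P(*ce[i]),.0215)[0]))
# pins: bright spots near the saddle on the gate side
g=ims.min(2); 
for (x0,y0) in((410,135),(433,158),(444,100),(468,123)):
    w=g[y0-11:y0+12,x0-11:x0+12]; w=np.clip(w-np.percentile(w,70),0,None); yy,xx=np.mgrid[-11:12,-11:12]
    x,y=x0+(w*xx).sum()/w.sum(),y0+(w*yy).sum()/w.sum(); print("pin",round(x,1),round(y,1),F(onplane(c,[[(x+.5)/6-.5+265,(y+.5)/6-.5+135]],.028)[0]))
```

```text
[ 362  145   69   73 2632] ell 396 181 64 71 [ 37.2 -65.4  21.5] centroid [ 36.5 -64.7  21.5]
[381 160  30  33 784] ell 395 176 29 32 [ 39.2 -67.3  21.5] centroid [ 39.2 -67.3  21.5]
[ 265  247   68   72 3299] ell 298 282 62 73 [37.8  0.4 21.5] centroid [37.9  0.3 21.5]
pin 409.2 137.1 [ 45.9 -84.   28. ]
pin 433.1 159.4 [ 30.5 -83.7  28. ]
pin 443.0 98.3 [  47.  -108.6   28. ]
pin 468.6 123.1 [  30.2 -107.8   28. ]
```

The geometry fits: the pins are 12 mm out along the lane, with their midline at x≈38.2, and the disc is at x 37 to 39. At this resolution I can't rule out friction holding the disc on one pin. A gentle re-press with a small sideways wiggle will settle it into the V.

Run:
```python
from h import *
q=down(-1); e=np.r_[ey,0]; e2=np.r_[ex,0]
def f():
    a=[]
    for _ in range(10): r.wait(.012); a.append(state()["force"])
    m=np.mean(a,0); return round(m@e2,2),round(m@e,2)
r.servo_line(W(37,-22,120),q,vel=.3); r.servo_line(W(37,-22,20),q,vel=.12)
r.servo_line(W(37,-43,20),q,vel=.04); print(f())
r.servo_line(W(37,-47.6,20),q,vel=.015); print(F(state()["tcp_pos"]),f())
for x in(39,35.5,38,36.5,37):
    r.servo_line(W(x,-47.7,20),q,vel=.012); print(x,F(state()["tcp_pos"]),f())
r.servo_line(W(37,-46.5,20),q,vel=.01); r.servo_line(W(37,-48,20),q,vel=.01); print(F(state()["tcp_pos"]),f())
r.servo_line(W(37,-22,20),q,vel=.04); r.servo_line(W(37,-22,120),q,vel=.15); r.servo_line(W(37,150,150),q,vel=.3)
s=state(); print(s["clock"],F(s["tcp_pos"]))
c=cam("top"); ims=np.mean([cv2.resize(cam("top")["pixels"][135:235,265:375],None,fx=6,fy=6,interpolation=cv2.INTER_CUBIC).astype(float) for _ in range(4)],0)
cv2.imwrite("pics/top6.png",ims)
b=cv2.imread("pics/top5.png").astype(int); print("change at disc",np.abs(ims-b)[130:230,340:450].mean(),"elsewhere",np.abs(ims-b)[300:500,380:600].mean())
```

```text
(np.float64(0.05), np.float64(0.06))
[ 37.1 -46.9  19.9] (np.float64(0.46), np.float64(1.61))
39 [ 38.8 -47.   19.9] (np.float64(-0.66), np.float64(3.49))
35.5 [ 35.7 -46.8  19.8] (np.float64(0.65), np.float64(5.17))
38 [ 37.9 -47.3  19.9] (np.float64(0.42), np.float64(4.96))
36.5 [ 36.8 -47.1  19.9] (np.float64(0.77), np.float64(5.13))
37 [ 37.4 -47.3  19.9] (np.float64(1.04), np.float64(5.11))
[ 37.1 -47.2  19.9] (np.float64(0.78), np.float64(4.85))
29.5083 [ 37.  148.9 149.8]
change at disc 0.8057575757575758 elsewhere 0.4529507575757576[ WARN:0@26.381] global loadsave.cpp:1063 imwrite_ Unsupported depth image for selected encoder is fallbacked to CV_8U.
```

View pics/top6.png

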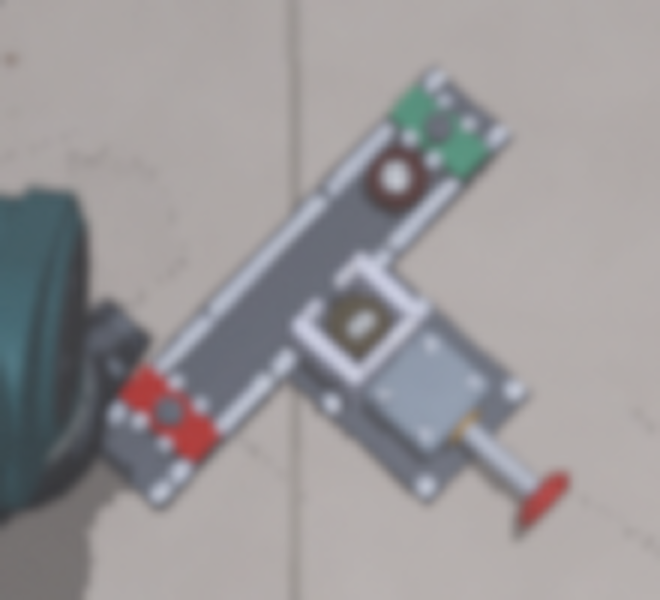

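The disc is unchanged at (396,179), close against both pins. It stayed put through the wiggle, the plunger is out and the magazine still holds the others. Handing in.

```bash
python3 -c "
from station import r,state
print(r.hand_in(), state()['clock'])"
```

```text
the job is handed in; nothing more can be done
the job is handed in; nothing more can be done
```

I pressed the plunger once, and one dark red specimen came out. I nudged it along the lane with the shut fingertips until it was against the green stop, then handed in at about 29.5 s of the 48 s allowed.

- **Plunger:** it travelled 39.4 mm, and I read 15 N against about 8 N of spring, so it was home. It then came fully back out.
- **Specimen seating:** the first nudge ended with the fingertip stalling at 3 N. I then pressed again at up to about 5 N with a ±2 mm sideways wiggle, and the stall position held to within about 0.5 mm.
- **Final picture:** the disc looks close against both pins and the plunger is out. The olive specimen is still in the magazine, now lower. The arm is clear of everything.
- **Bystanders:** I did not compare them before and after, but the arm never worked near them.

**Less certain:** the top camera resolves only about 2.8 mm per pixel, so contact with both pins is not proven by image. My estimates put the disc 28 to 31 mm from the stop's origin (28 expected) and about 1 mm either side of the pins' midline. Seating therefore rests mainly on the force and stall readings. One early force stop during the nudge, at 2 N, may have been noise, because the residual force was near zero. I finished that nudge in small steps with averaged force.

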